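Sweep spacer rings through the fence gate

TASK

Three saw spindle spacer rings lie loose on the gridded saw bed. Push them along the bed with your fingertips, one at a time, through the gate in the aluminium fence so that each drops into the slot behind it: first the brass one, then the black one, then the red one. Never lift a ring or stand it on edge, and leave the moulding offcut, the chisel and the glue bottle where they are.

Things in the scene. Friction and masses are not known exactly. Their poses are not given: they have to be found in the camera images.
- bed: fixed teal saw bed, flat white gridded top 75 mm above its origin (at table height), spanning x -150 to 150, y -200 to 170 mm in its frame. An aluminium fence 16 mm high, 12 mm thick, crosses the whole top along x at y = 62 to 74 mm, broken only by the gate. The rings start in a loose row at y = -130 to -70 mm, about 60 mm apart in x, to be pushed towards +y
- gate (a point): middle of the gate, at the level of the bed's top, half-way through the fence's thickness (bed frame 0, 68, 75 mm). The gate is 54 mm wide (along the bed's x); the passage runs along the bed's y. Axes as the bed's
- slot (a point): centre of the mouth of the slot behind the gate, at the level of the bed's top (bed frame 0, 108, 75 mm): an open pocket 104 mm (x) by 64 mm (y), 60 mm deep, its near edge at bed y = 76 mm, 2 mm beyond the fence. A ring tips and falls in once its centre is past that edge. Axes as the bed's
- brass_ring: brass-coloured spindle spacer ring lying flat on the bed: 36 mm outside, 16 mm hole, 12 mm thick, 40 to 110 g; slides with ordinary friction. Origin at the centre of its underside, z is its axis
- black_ring: black spindle spacer ring lying flat on the bed: 36 mm outside, 16 mm hole, 12 mm thick, 40 to 110 g; slides with ordinary friction. Origin at the centre of its underside, z is its axis
- red_ring: red spindle spacer ring lying flat on the bed: 36 mm outside, 16 mm hole, 12 mm thick, 40 to 110 g; slides with ordinary friction. Origin at the centre of its underside, z is its axis
- offcut: bystander: loose wooden moulding offcut with white faces, 35 x 90 x 28 mm, lying on the bed near its +x edge. Origin at the centre of its underside
- chisel: bystander: wood chisel, dark wood handle 20 x 90 x 18 mm with a brass ferrule, and a 12 mm wide steel blade that reaches 90 mm from the origin along its y; lying along y on the bed near its -x edge. Origin at the centre of the underside of the handle
- glue: bystander: white glue bottle with an orange cap, 54 mm across, 140 mm tall, standing on the table beyond the +y end of the bed. Origin at the centre of its underside

How it is judged:
By the outcome, as a careful person would: the job done as asked, in the order asked, and still so for the second after the job is handed in, with the robot touching nothing.
It also fails if it takes over 72 s, if anything falls off the work surface, if the arm or the gripper's body presses on something with over 40 N, if the wrist force passes 120 N, or if a joint passes its speed limit or range.

ROBOT

A 7-joint arm with a two-finger parallel gripper is mounted at the origin on the work surface. World frame = base frame: x ahead of the robot, y to its left, z up, the work surface at z = 0. Lengths are in m, angles in degrees, forces in N, time in s.
With the tool pointing down it reaches from about 0.425 to 0.875 m from the base axis. Payload 4.7 kg.
Tool frame: the origin (TCP) lies where the fingers leave the gripper's body, on its centre line; the fingertips stand 70 mm ahead of it and the grasp point (between the pads) lies 51 mm ahead of it (env.tip_reach is the distance from the TCP to the fingertips, in m); z points along the fingers, x is the direction in which the jaws open and shut, and the axes are right-handed (so a half turn about z gives the same grasp; the last joint's range is limited). The gripper opens to 87 mm and grips with 3 to 60 N. Pads are 19 mm wide; open, the fingers measure 117 mm over their backs; the gripper's body (75 mm by 190 mm) begins 51 mm behind the grasp point.
Start: joints at [-70.64, 18.392, -4.016, 83.108, 1.295, 78.541, -3.26], TCP at [0.207, 0.616, 0.292] pointing down, gripper open.
Joint ranges: [-163.93, 163.93], [-17.29, 119.83], [-79.2, 71.16], [3.27, 140.29], [-89.18, 269.18], [5.43, 117.66], [-154.24, 154.24]. Speed limits (degrees/s): [147.25, 147.25, 180, 180, 180, 180, 180].

INTERFACE

Orientations are given as [roll, pitch, yaw] about the fixed x, y, z axes, in that order (R = Rz(yaw) Ry(pitch) Rx(roll)).
In Python, from cell import env, optics, order gives the robot as it stands.
- The arm moves only by the shell command python3 -m creep 'ROWS' [FORCE]. ROWS is JSON, a list of rows, each a list of 7 numbers: the shift along the tool's x, y, z in cm, then the turn, a rotation vector about the tool's x, y, z in rad, then the opening, from 0 (shut) to 1 (fully open). A call has 1 to 20 rows; each row shifts and turns the pose as measured when the row begins, along the tool's axes as they then stand; what a row does not reach is not made up. A row lasts 1/10 s, in which the tool goes at most 50 mm and 8.59 degrees, less where a joint would pass 70% of its speed; a pose out of reach is approached as far as the arm can. A call with a gripper value outside its range is refused whole. The fingers move at their own pace and stop on an object; FORCE is the grip in N (left out, the last holds). Time passes only in rows, so rows that do not move let the fingers close. It gives the time, the measured TCP pose, the force and the opening at its end, in the units of the state.
- env.get_obs(): the state, without advancing time (a new reading comes with each control period).
- optics.read_camera(name): name is "scene" or "side" or "wrist"; returns a dict with "frame" (420x560x3 uint8, blue, green, red), "z_map" (420x560 float32, m along the optical axis (not along the pixel's ray), 0 where there is no reading), "fx", "fy", "cx", "cy" (pixels), "R" (3x3) and "t" (3): a world point X has camera coordinates R X + t; the wrist camera has in their place "hand_eye" (4x4, takes a point from camera to tool coordinates, whose origin is the TCP and whose axes are the tool frame's). Camera axes: x right, y down, z forward; pixel columns grow to the right and rows downward; lengths in m; the calibration is good to about 2 mm. A picture is of the moment at which its call begins: read the wrist's pose just before it.
- order.sign_off(): hands the job in, once; it reports no verdict.
The state is a dict: "time_s": time; "qpos": joint angles; "joint_velocities": joint speeds; "effort": joint torques, N m; "tool_pos": TCP position; "tool_rot": TCP orientation; "force": force on the tool from outside, world axes, zero at the start; "wrist_torque": the same for the moment, N m; "grip_width": finger opening in m.
Only numpy, scipy, OpenCV 4.12 (cv2) and the standard library are available. Lean on these libraries where they do the work, as an engineer would, in place of code of your own. Each camera call takes 0.05 s, during which the arm holds its last target. There are 200 camera calls.

## Working session

There is one attempt and no reset: what is moved stays moved. The work goes in short steps, Python scripts to look and compute and a shell command to move; the robot and the scene stay as the last step left them, time stands still between calls to the robot, and variables do not carry over. Pictures are saved under pics/ and viewed, on a budget of 10 in all, crops included, one or two more only if the job needs it, and the job is handed in when it is done.

```bash
mkdir -p pics; ls; python3 - <<'E'
from cell import env, optics
import cv2, numpy as np
o=env.get_obs(); print({k:np.round(v,3).tolist() for k,v in o.items()})
ims=[]
for n in ("scene","side"):
    d=optics.read_camera(n); np.savez(f"{n}0.npz",**d); 
    cv2.imwrite(f"pics/{n}0.png",d["frame"]); print(n,d["fx"],d["cx"],d["cy"],np.round(d["R"],3).tolist(),d["t"])
E
```

```text
pics
{'time_s': 0.0, 'qpos': [-70.64, 18.44, -4.016, 83.177, 1.295, 78.543, -3.259], 'joint_velocities': [0.03, 0.044, 0.027, -0.067, 0.091, 0.007, 0.003], 'effort': [-0.0, -49.13, -0.404, -31.252, -0.064, 0.044, 0.0], 'tool_pos': [0.207, 0.616, 0.291], 'tool_rot': [179.994, 0.114, 71.452], 'force': [0.285, -0.627, 0.894], 'wrist_torque': [0.001, 0.061, -0.025], 'grip_width': 0.087}
scene 384.65654389363834 282.4391247321889 209.17244918313816 [[0.849, 0.529, 0.015], [0.434, -0.68, -0.591], [-0.302, 0.508, -0.807]] [-0.57388139 -0.06869624  0.95514229]
side 501.62946936078635 276.9295301468449 206.43682777840368 [[-0.994, -0.11, -0.01], [-0.078, 0.765, -0.639], [0.078, -0.634, -0.769]] [ 0.58604432 -0.06840595  1.17793194]
```

View pics/scene0.png

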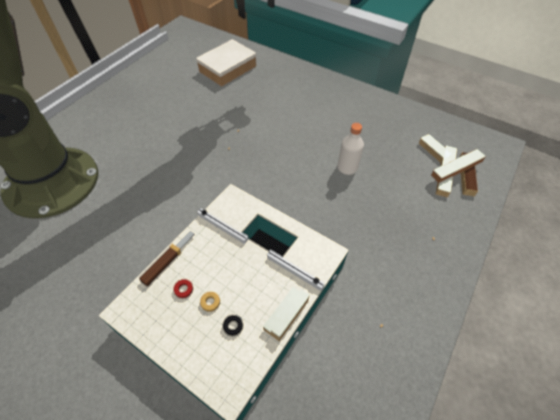

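View pics/side0.png

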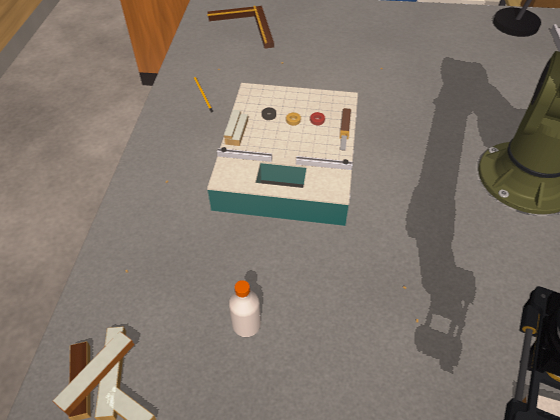

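The scene view shows the chisel at (165,262), and the rings red (183,289), brass (210,301) and black (232,325). The gate is at about (257,246), the slot at (270,238) and the bottle at (350,150). In the side view the rings are at (317,118), (293,118) and (269,113), and the slot is at (282,175).

```bash
cat > h.py <<'E'
import numpy as np, cv2
def cast(d,uv,z):
    uv=np.atleast_2d(np.asarray(uv,float))
    r=np.c_[(uv[:,0]-d["cx"])/d["fx"],(uv[:,1]-d["cy"])/d["fy"],np.ones(len(uv))]@d["R"]
    c=-d["R"].T@d["t"]
    return c+r*((z-c[2])/r[:,2])[:,None]
def blobs(m,mn):
    n,l,s,c=cv2.connectedComponentsWithStats(m.astype(np.uint8)); return [(l==i) for i in range(1,n) if s[i,4]>mn]
def rings(d,ok):
    """ring top-outline centres (world) by colour, ok = mask of bed area"""
    hsv=cv2.cvtColor(d["frame"],cv2.COLOR_BGR2HSV).astype(int); H,S,V=hsv[...,0],hsv[...,1],hsv[...,2]
    M=dict(brass=(H>12)&(H<30)&(S>110)&(V>90),black=(V<60),red=((H<8)|(H>172))&(S>140)&(V>60))
    out={}
    for k,m in M.items():
        out[k]=[]
        for b in blobs(m&ok,25):
            p=np.argwhere(b)[:,::-1]
            h=cv2.convexHull(p.astype(np.float32)); mm=cv2.moments(h)
            uv=(mm["m10"]/mm["m00"],mm["m01"]/mm["m00"])
            out[k].append((np.round(uv,1).tolist(),int(b.sum()),cast(d,uv,.081)[0].round(4).tolist()))
    return out
E
python3 - <<'E'
from h import *
for n in ("scene","side"):
    d=dict(np.load(n+"0.npz")); f=d["frame"]
    hsv=cv2.cvtColor(f,cv2.COLOR_BGR2HSV)
    m=((hsv[...,1]<75)&(hsv[...,2]>140)).astype(np.uint8)
    m=cv2.morphologyEx(m,cv2.MORPH_CLOSE,np.ones((7,7)))
    p=[b for b in blobs(m,4000)]
    b=max(p,key=lambda b:b[150:350].sum()) if n=="scene" else max(p,key=lambda b:b[80:220].sum())
    print(n,len(p),b.sum())
    cs=cv2.findContours(b.astype(np.uint8),cv2.RETR_EXTERNAL,2)[0]; c=max(cs,key=len)[:,0]
    w=cast(d,c,.075)[:,:2]; r=cv2.minAreaRect((w*1000).astype(np.float32)); print(r)
    print(cv2.boxPoints(r).round(1).tolist())
    ok=np.zeros(m.shape,np.uint8); cv2.fillPoly(ok,[cv2.convexHull(c)],1); ok=cv2.erode(ok,np.ones((5,5)))>0
    for k,v in rings(d,ok).items(): print(k,v)
    # slot: teal in ok
    t=(hsv[...,0]>75)&(hsv[...,0]<105)&(hsv[...,1]>90)&ok
    print("slot",[ (int(q.sum()),cast(d,np.argwhere(q)[:,::-1].mean(0),.075).round(3).tolist()) for q in blobs(t,40)])
    # depth based height check on rings
    z=d["z_map"]; print("centre depth", [ (k, v[0][2]) for k,v in rings(d,ok).items() if v][:1])
E
```

```text
scene 2 94569
((694.6328735351562, 216.77491760253906), (829.2785034179688, 822.5790405273438), 6.210567951202393)
[[237.89999389648438, 580.7999877929688], [326.8999938964844, -237.0], [1151.300048828125, -147.1999969482422], [1062.300048828125, 670.5]]
brass [([464.6, 168.9], 31, [0.8539, 0.5105, 0.081]), ([437.4, 177.3], 30, [0.8089, 0.451, 0.081]), ([468.3, 184.2], 55, [0.8744, 0.4689, 0.081]), ([174.6, 248.8], 49, [0.4319, -0.0101, 0.081]), ([209.6, 301.4], 207, [0.5574, -0.0593, 0.081])]
black [([268.8, 241.3], 482, [0.5784, 0.1033, 0.081]), ([232.4, 325.1], 189, [0.6178, -0.0724, 0.081])]
red [([182.7, 288.2], 179, [0.4999, -0.0654, 0.081])]
slot [(597, [[0.563, 0.128, 0.075]]), (170, [[0.72, 0.037, 0.075]]), (233, [[0.715, -0.091, 0.075]]), (74, [[0.712, -0.17, 0.075]])]
centre depth [('brass', [0.8539, 0.5105, 0.081])]
side 2 17535
((564.4542846679688, -5.1316070556640625), (489.2249755859375, 497.81585693359375), 89.73588562011719)
[[314.3999938964844, -248.60000610351562], [812.2000122070312, -250.89999389648438], [814.5, 238.3000030517578], [316.70001220703125, 240.60000610351562]]
brass [([293.0, 118.5], 147, [0.5569, -0.0608, 0.081]), ([343.9, 134.1], 52, [0.4348, -0.0176, 0.081]), ([231.7, 140.6], 99, [0.6899, 0.0297, 0.081])]
black []
red [([317.2, 118.1], 133, [0.4996, -0.0678, 0.081])]
slot [(103, [[0.556, 0.134, 0.075]]), (2576, [[0.567, 0.21, 0.075]])]
centre depth [('brass', [0.5569, -0.0608, 0.081])]
```

```bash
python3 - <<'E'
from h import *
for n in ("scene","side"):
    d=dict(np.load(n+"0.npz")); z=d["z_map"].astype(float); H,W=z.shape
    v,u=np.mgrid[:H,:W]
    P=np.stack([(u-d["cx"])/d["fx"]*z,(v-d["cy"])/d["fy"]*z,z],-1)
    X=(P-d["t"])@d["R"]; ok=(z>0)
    m=ok&(abs(X[...,2]-.075)<.006)&(X[...,0]>.3)&(X[...,0]<.85)&(abs(X[...,1])<.35)
    b=max(blobs(cv2.morphologyEx(m.astype(np.uint8),cv2.MORPH_OPEN,np.ones((3,3))),500),key=lambda b:b.sum())
    c=max(cv2.findContours(cv2.morphologyEx(b.astype(np.uint8),cv2.MORPH_CLOSE,np.ones((9,9))),cv2.RETR_EXTERNAL,2)[0],key=len)[:,0]
    w=cast(d,c,.075)[:,:2]; r=cv2.minAreaRect((w*1000).astype(np.float32)); print(n,r,"medz",np.median(X[b][:,2]))
    print(cv2.boxPoints(r).round(1).tolist())
    # slot: depth below the top inside the bed
    # fence
    box=cv2.boxPoints(r)/1000
    ins=np.array([[cv2.pointPolygonTest(box.astype(np.float32),(float(a[0]),float(a[1])),False)>0 for a in row] for row in X[...,:2]])
    q=ok&ins&(X[...,2]<.06); 
    qb=max(blobs(q,30),key=lambda b:b.sum()) if q.sum()>30 else None
    if qb is not None:
        cc=np.argwhere(qb)[:,::-1]; rr=cv2.minAreaRect((cast(d,cc,.075)[:,:2]*1000).astype(np.float32)); print("slot",rr)
    f=ok&ins&(X[...,2]>.083)&(X[...,2]<.097)
    for bb in blobs(f,20):
        rr=cv2.minAreaRect((X[bb][:,:2]*1000).astype(np.float32)); print("high",bb.sum(),np.round(rr[0]),np.round(rr[1]),round(rr[2],1))
E
```

```text
scene ((563.1194458007812, -53.39643859863281), (280.0755310058594, 303.1750793457031), 87.69281005859375) medz 0.0748914794714486
[[406.0, -187.1999969482422], [708.9000244140625, -199.39999389648438], [720.2000122070312, 80.4000015258789], [417.29998779296875, 92.5999984741211]]
slot ((718.9170532226562, -57.616661071777344), (253.27369689941406, 11.798648834228516), 87.67869567871094)
high 384 [479.  82.] [ 14. 122.] 87.7
high 664 [436. -30.] [135.  21.] 88.5
high 475 [655.  75.] [ 14. 123.] 87.8
high 236 [502. -66.] [35. 35.] 29.3
high 533 [686.  -6.] [91. 36.] 86.1
high 248 [559. -60.] [34. 34.] 36.0
high 271 [618. -73.] [33. 34.] 31.7
side ((563.2559204101562, -2.4987335205078125), (376.1451721191406, 300.1596374511719), 87.67733764648438) medz 0.07547687107670145
[[405.70001220703125, -184.3000030517578], [705.5999755859375, -196.5], [720.7999877929688, 179.3000030517578], [420.8999938964844, 191.5]]
slot ((569.6740112304688, 217.81112670898438), (53.884681701660156, 292.8203125), 87.61769104003906)
high 117 [617. -72.] [37. 34.] 76.0
high 308 [435. -31.] [137.  20.] 88.0
high 111 [557. -58.] [33. 37.] 5.6
high 114 [500. -65.] [36. 34.] 42.1
high 295 [684.  -6.] [95. 34.] 85.0
high 346 [654.  75.] [ 18. 121.] 86.5
high 370 [478.  83.] [ 17. 122.] 87.4
```

```bash
cat >> h.py <<'E'
A=np.radians(-2.3); O=np.array([.5643,.0105]); B=np.array([[np.cos(A),-np.sin(A)],[np.sin(A),np.cos(A)]])
def tobed(p): return (np.asarray(p)[...,:2]-O)@B*1000
def goto(x,y,ang,ztip):
    """shift (cm, tool axes) and yaw turn (rad about tool z) to put the fork centre at bed x,y (mm), jaw axis at ang deg from bed x, tips at ztip mm"""
    from cell import env
    from scipy.spatial.transform import Rotation as R
    o=env.get_obs(); r=R.from_euler("xyz",o["tool_rot"],degrees=True); p=np.array(o["tool_pos"])
    t=np.r_[O+B@(np.array([x,y])/1000),ztip/1000+env.tip_reach]
    tr=R.from_euler("xyz",[180,0,ang-2.3],degrees=True)
    print("t",round(o["time_s"],2),"bed",tobed(p).round(1),"tipz",round((p[2]-env.tip_reach)*1000,1),"rot",np.round(o["tool_rot"],1),"F",np.round(o["force"],1),"w",round(o["grip_width"]*1000,1))
    print("shift cm (tool now)",(r.inv().apply(t-p)*100).round(2),"(tool after turn)",(tr.inv().apply(t-p)*100).round(2),"turn",(r.inv()*tr).as_rotvec().round(3))
E
python3 -m creep '[[0,0,0,0,0,0.143,0.16],[0,0,0,0,0,0.143,0.16],[0,0,0,0,0,0.143,0.16],[0,0,0,0,0,0.143,0.16],[0,0,0,0,0,0.143,0.16],[0,0,0,0,0,0.143,0.16],[0,0,0,0,0,0.143,0.16],[0,0,0,0,0,0.143,0.16],[0,0,0,0,0,0.143,0.16]]' 20
python3 -c "from h import *; goto(-5,-115,0,130)"
```

```text
time_s: 1.0
tool_pos: [0.206, 0.6134, 0.2849]
tool_rot: [179.3, 0.2, -5.2]
force: [-0.4, 0.7, 0.5]
grip_width: 0.023
t 1.0 bed [-382.2  588.1] tipz 215.2 rot [179.3   0.2  -5.2] F [-0.4  0.7  0.5] w 23.0
shift cm (tool now) [41.31 68.16  9.27] (tool after turn) [37.72 70.31  8.52] turn [ 0.013  0.003 -0.051]
```

```bash
python3 -m creep '[[2.3,4,0,0,0,-0.05,0.16],[2.3,4.2,0,0.013,0,0,0.16],[2.3,4.2,0,0,0,0,0.16],[2.3,4.2,0,0,0,0,0.16],[2.3,4.2,0,0,0,0,0.16],[2.3,4.2,0,0,0,0,0.16],[2.3,4.2,0,0,0,0,0.16],[2.3,4.2,0,0,0,0,0.16],[2.3,4.2,0,0,0,0,0.16],[2.3,4.2,0,0,0,0,0.16],[2.3,4.2,0,0,0,0,0.16],[2.3,4.2,0,0,0,0,0.16],[2.3,4.2,0,0,0,0,0.16],[2.3,4.2,0,0,0,0,0.16],[2.3,4.2,0,0,0,0,0.16],[2.3,4.2,0,0,0,0,0.16]]'
python3 -c "from h import *; goto(-5,-115,0,130)"
```

```text
time_s: 2.6
tool_pos: [0.5499, -0.0926, 0.2772]
tool_rot: [-179.9, 0.4, -1.5]
force: [0.8, 1.0, -0.0]
grip_width: 0.014
t 2.6 bed [ -10.2 -103.6] tipz 207.5 rot [-179.9    0.4   -1.5] F [ 0.8  1.  -0. ] w 14.0
shift cm (tool now) [0.57 1.16 7.74] (tool after turn) [0.52 1.14 7.75] turn [-0.002  0.008  0.013]
```

```bash
python3 -m creep '[[0.5,1.1,2,0,0.008,0.013,0.16],[0,0,3,0,0,0,0.16],[0,0,3,0,0,0,0.16],[0,0,2,0,0,0,0.16],[0,0,1.5,0,0,0,0.16],[0,0,0,0,0,0,0.16]]'
python3 - <<'E'
from h import *; goto(-4.5,-110,0,79)
from cell import optics
for n in("scene","wrist"):
    d=optics.read_camera(n); f=d["frame"]
    if n=="scene": f=cv2.resize(f[170:420,90:370],None,fx=1.5,fy=1.5)
    else: f=cv2.resize(f,(500,375))
    globals()[n]=f
cv2.imwrite("pics/a1.png",np.hstack([scene[:300,:300] if 0 else cv2.resize(scene,(300,268)),cv2.resize(wrist,(357,268))]))
E
```

```text
time_s: 3.2
tool_pos: [0.5554, -0.1157, 0.1574]
tool_rot: [179.6, -0.1, -3.2]
force: [0.1, 0.7, 0.6]
grip_width: 0.0139
t 3.2 bed [  -3.9 -126.5] tipz 87.7 rot [ 1.796e+02 -1.000e-01 -3.200e+00] F [0.1 0.7 0.6] w 13.9
shift cm (tool now) [-0.09 -1.65  0.86] (tool after turn) [-0.06 -1.65  0.87] turn [ 0.006 -0.001 -0.015]
```

View pics/a1.png

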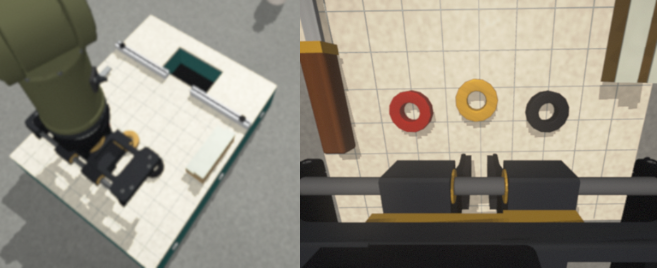

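The wrist view shows the fork (466 and 496, 185) centred behind the brass ring (477,100). The red (411,112) and black (547,112) rings are clear of it.

```bash
python3 -m creep '[[0,0,0.8,0,0,-0.015,0.16],[0,-0.8,0,0,0,0,0.16],[0,-1,0,0,0,0,0.16],[0,-1,0,0,0,0,0.16],[0.05,-1,0,0,0,0,0.16],[0.05,-1,0,0,0,0,0.16],[0.05,-1,0,0,0,0,0.16],[0.05,-1,0,0,0,0,0.16],[0.05,-1,0,0,0,0,0.16],[0.05,-1,0,0,0,0,0.16],[0.05,-1,0,0,0,0,0.16],[0.05,-1,0,0,0,0,0.16],[0,0,0,0,0,0,0.16]]'
cat >> h.py <<'E'
def wrist(name=None):
    """ring centres in bed mm from the wrist camera"""
    from cell import env,optics
    from scipy.spatial.transform import Rotation as R
    o=env.get_obs(); d=optics.read_camera("wrist")
    T=np.eye(4); T[:3,:3]=R.from_euler("xyz",o["tool_rot"],degrees=True).as_matrix(); T[:3,3]=o["tool_pos"]
    C=T@np.asarray(d["hand_eye"]); d["R"]=C[:3,:3].T; d["t"]=-d["R"]@C[:3,3]
    for k,v in rings(d,np.ones(d["z_map"].shape,bool)).items():
        for uv,n,p in v:
            if n>400: print(k,uv,n,tobed(p).round(1))
    if name: cv2.imwrite(name,d["frame"])
E
python3 -c "
from h import *; goto(0,58,0,79.5); wrist('pics/a2.png')"
```

```text
time_s: 4.6
tool_pos: [0.5684, 0.004, 0.1548]
tool_rot: [179.8, -0.7, -2.0]
force: [-0.2, 0.3, -0.3]
grip_width: 0.0138
t 4.6 bed [ 4.3 -6.3] tipz 85.1 rot [179.8  -0.7  -2. ] F [-0.2  0.3 -0.3] w 13.8
shift cm (tool now) [-0.4  -6.44  0.52] (tool after turn) [-0.43 -6.43  0.56] turn [ 0.004 -0.013  0.006]
brass [280.4, 211.5] 2656 [ 5.2 19.6]
brass [476.4, 222.9] 1788 [117.   13.2]
brass [515.2, 228.9] 986 [140.    9.6]
brass [482.9, 325.6] 405 [133.9 -55.5]
brass [282.5, 339.3] 5270 [  7.1 -65.3]
black [269.7, 49.4] 13595 [ -0.5 101.5]
black [545.1, 124.8] 559 [142.9  67.2]
black [18.8, 264.7] 993 [-146.7  -13. ]
black [541.4, 264.3] 953 [160.8 -12.8]
black [370.7, 295.4] 5885 [ 60.6 -33.6]
black [208.9, 305.3] 2917 [-38.1 -40.4]
black [279.5, 362.0] 43438 [  5.2 -82.9]
```

View pics/a2.png

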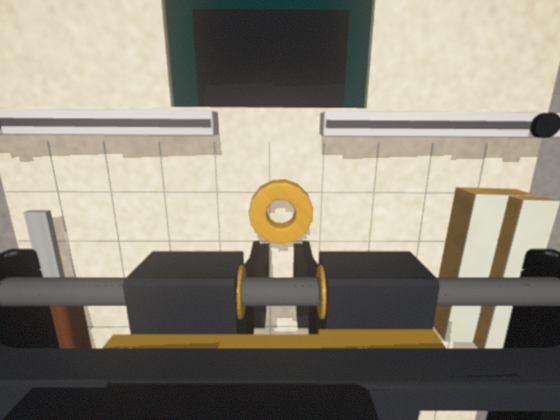

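The brass ring is at (280,211), against the fork tips, and the gate runs from 217 to 322 (middle 269). The ring is about 5 mm to +x and the tips have risen 5 mm, so I correct both.

```bash
python3 -m creep '[[0,0.3,0.5,0,-0.013,0,0.16],[-0.1,-1,0.05,0,0,0,0.16],[-0.12,-1,0.05,0,0,0,0.16],[-0.12,-1,0.05,0,0,0,0.16],[-0.12,-0.8,0.05,0,0,0,0.16],[0,0,0,0,0,0,0.16]]'
python3 -c "
from h import *; goto(0,58,0,79.5); wrist()" | grep -v black
```

```text
time_s: 5.25
tool_pos: [0.565, 0.0387, 0.1473]
tool_rot: [179.7, 0.0, -2.2]
force: [-0.6, 0.3, -0.8]
grip_width: 0.0138
t 5.25 bed [-0.4 28.2] tipz 77.6 rot [179.7   0.   -2.2] F [-0.6  0.3 -0.8] w 13.8
shift cm (tool now) [ 0.04 -2.98 -0.21] (tool after turn) [ 0.04 -2.98 -0.19] turn [0.006 0.001 0.002]
brass [280.3, 217.7] 2938 [-0.3 52.9]
brass [488.7, 260.6] 1019 [116.2  27.9]
brass [319.5, 332.8] 6124 [ 23.4 -20.1]
```

```bash
python3 -m creep '[[0,-0.8,-0.1,0,0,0,0.16],[0,-1,0,0,0,0,0.16],[0,-1,0.03,0,0,0,0.16],[0,-0.8,0.03,0,0,0,0.16],[0,0,0,0,0,0,0.16]]'
python3 -c "
from h import *; goto(0,58,0,79.5); wrist('pics/a3.png')" | grep -v black
```

```text
time_s: 5.8
tool_pos: [0.5665, 0.0777, 0.1476]
tool_rot: [179.7, 0.0, -2.2]
force: [-0.3, 0.8, 1.1]
grip_width: 0.0141
t 5.8 bed [-0.5 67.2] tipz 77.9 rot [179.7   0.   -2.2] F [-0.3  0.8  1.1] w 14.1
shift cm (tool now) [ 0.05  0.92 -0.16] (tool after turn) [ 0.05  0.92 -0.16] turn [0.006 0.001 0.001]
brass [276.4, 191.8] 1135 [ -2.6 106.1]
brass [336.2, 331.8] 6693 [33.3 19.5]
```

View pics/a3.png

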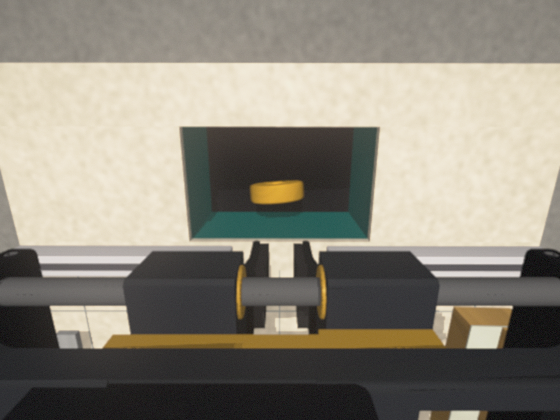

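The brass ring (276,192) is inside the slot pocket. Next is the black ring.

```bash
python3 -m creep '[[0,2,0,0,0,0,0.16],[0,2,-3,0,0,0,0.16],[0,3,-3,0,0,-0.12,0.16],[1,3,0,0,0,-0.12,0.16],[2,3,0,0,0,-0.12,0.16],[2,3,0,0,0,-0.11,0.16],[0,0,0,0,0,0,0.16]]'
python3 -c "
from h import *; goto(74.5,-116,27,100); wrist()" | grep -v brass
```

```text
time_s: 6.55
tool_pos: [0.6318, -0.0734, 0.2104]
tool_rot: [179.7, 0.2, 26.0]
force: [-0.1, 0.0, 0.0]
grip_width: 0.0139
t 6.55 bed [ 70.8 -81.1] tipz 140.7 rot [179.7   0.2  26. ] F [-0.1  0.   0. ] w 13.9
shift cm (tool now) [-1.31  3.22  4.09] (tool after turn) [-1.26  3.28  4.07] turn [0.005 0.004 0.022]
black [37.8, 79.4] 1090 [-119.9  -69.5]
black [256.9, 261.9] 529 [  68.9 -118.7]
black [304.7, 261.7] 525 [ 101.8 -100.7]
black [541.1, 264.3] 1011 [265.8 -14.4]
black [19.0, 264.9] 1007 [ -95.5 -210.8]
black [196.0, 297.4] 6558 [  39.7 -170.7]
black [367.7, 293.4] 8290 [ 160.6 -100.9]
black [279.5, 361.5] 43705 [ 129.7 -194.5]
red [115.4, 135.5] 1674 [-62.1 -79.6]
```

```bash
python3 -m creep '[[-0.6,2,0,0,0,0.02,0.16],[-0.6,1.4,2,0,0,0,0.16],[0,0,2,0,0,0,0.16],[0,0,0.8,0,0,0,0.16],[0,0,0,0,0,0,0.16]]'
python3 -c "
from h import *; goto(74.5,-116,27,79.5); wrist('pics/a4.png')" | grep -v brass
```

```text
time_s: 7.1
tool_pos: [0.6317, -0.1044, 0.1606]
tool_rot: [-179.9, 0.3, 24.6]
force: [0.3, 0.3, 0.2]
grip_width: 0.014
t 7.1 bed [  72.  -112.1] tipz 90.9 rot [-179.9    0.3   24.6] F [0.3 0.3 0.2] w 14.0
shift cm (tool now) [0.05 0.46 1.14] (tool after turn) [0.04 0.46 1.14] turn [-0.002  0.006 -0.002]
black [256.8, 262.5] 466 [  61.9 -125.8]
black [304.7, 261.6] 526 [  87.6 -112.1]
black [541.2, 265.0] 1013 [216.  -48.9]
black [18.7, 264.7] 987 [ -67.5 -193.7]
black [367.7, 293.5] 8117 [ 133.  -113.4]
black [196.4, 299.1] 6281 [  38.9 -166. ]
black [280.3, 361.5] 43703 [ 107.7 -184.4]
red [81.6, 91.1] 3456 [-62.1 -79.3]
```

View pics/a4.png

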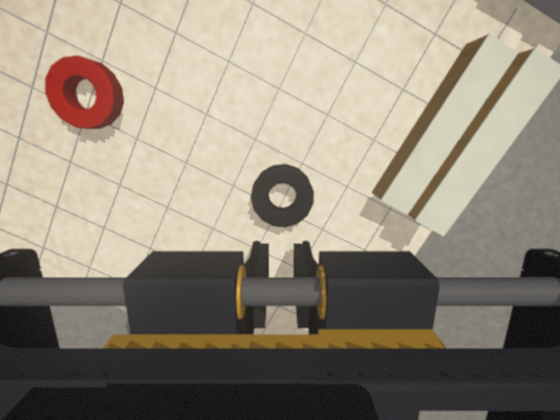

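The black ring (282,196) is centred ahead of the fork (about 281).

```bash
sed -i 's/black=(V<60)/black=(V<75)\&(S<90)/' h.py; python3 -m creep '[[0,0,1.2,0,0,0,0.16],[0,-0.8,0,0,0,0,0.16],[0,-1,0.03,0,0,0,0.16],[0,-1,0.03,0,0,0,0.16],[0,-1,0.03,0,0,0,0.16],[0,-1,0.03,0,0,0,0.16],[0,-1,0.03,0,0,0,0.16],[0,-1,0.03,0,0,0,0.16],[0,-1,0.03,0,0,0,0.16],[0,0,0,0,0,0,0.16]]'
python3 -c "
from h import *; goto(12,7,27,79.5); wrist()" | grep -v brass
```

```text
time_s: 8.15
tool_pos: [0.598, -0.0234, 0.1498]
tool_rot: [-179.9, -0.1, 24.9]
force: [-0.4, 0.3, -0.2]
grip_width: 0.0141
t 8.15 bed [ 35.1 -32.5] tipz 80.1 rot [-1.799e+02 -1.000e-01  2.490e+01] F [-0.4  0.3 -0.2] w 14.1
shift cm (tool now) [-0.25 -4.57  0.06] (tool after turn) [-0.26 -4.56  0.06] turn [-0.001 -0.001  0.003]
black [276.6, 7.4] 462 [-23.7  77.4]
black [377.4, 34.1] 5257 [22.9 89.2]
black [548.3, 187.2] 476 [142.2  69. ]
black [282.9, 275.0] 22065 [ 40.8 -41.1]
black [298.0, 346.0] 44670 [ 71.6 -80.3]
black [19.2, 265.5] 1097 [ -95.9 -104.6]
red [91.9, 252.2] 2703 [-61.4 -77.7]
```

```bash
python3 -m creep '[[-0.06,-0.9,0.03,0,0,0,0.16],[-0.06,-0.9,0.03,0,0,0,0.16],[-0.06,-0.9,0.03,0,0,0,0.16],[-0.06,-0.9,0.03,0,0,0,0.16],[0,-0.6,0.03,0,0,0,0.16],[0,0,0,0,0,0,0.16]]'
python3 -c "
from h import *; goto(12,7,27,79.5); wrist('pics/a5.png')" | grep -v b[rl]a
```

```text
time_s: 8.8
tool_pos: [0.5771, 0.0147, 0.1484]
tool_rot: [180.0, -0.1, 24.7]
force: [0.5, -0.6, 0.0]
grip_width: 0.0142
t 8.8 bed [12.6  4.7] tipz 78.7 rot [ 1.80e+02 -1.00e-01  2.47e+01] F [ 0.5 -0.6  0. ] w 14.2
shift cm (tool now) [ 0.05 -0.23 -0.08] (tool after turn) [ 0.05 -0.23 -0.08] turn [ 0.001 -0.001  0.   ]
red [102.0, 324.7] 1515 [-63.6 -82.4]
```

View pics/a5.png

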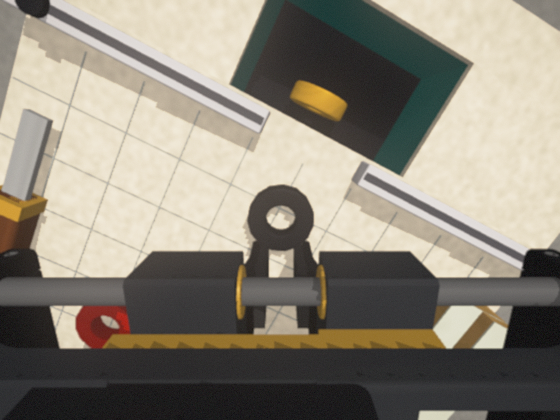

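The black ring (281,216) lies flat against the fork in front of the gate. The brass ring stays in the pocket. I back off, square up and push straight.

```bash
python3 -m creep '[[0,1,0,0,0,0,0.16],[0,2,0,0,0,0,0.16],[-0.5,0,0,0,0,0.14,0.16],[-0.6,0,0,0,0,0.14,0.16],[-0.6,0,0,0,0,0.14,0.16],[-0.3,0,0,0,0,0.05,0.16],[0,0,0,0,0,0,0.16]]'
python3 -c "
from h import *; goto(1,-10,0,79.5); wrist()" | grep -v brass
```

```text
time_s: 9.55
tool_pos: [0.572, -0.0259, 0.1483]
tool_rot: [179.8, -0.1, -3.6]
force: [0.0, 0.8, 0.3]
grip_width: 0.0138
t 9.55 bed [  9.1 -36.1] tipz 78.6 rot [ 1.798e+02 -1.000e-01 -3.600e+00] F [0.  0.8 0.3] w 13.8
shift cm (tool now) [-0.87 -2.59 -0.11] (tool after turn) [-0.81 -2.61 -0.09] turn [ 0.003 -0.002 -0.023]
black [250.9, 20.1] 6540 [-1.2 82.8]
black [261.1, 146.6] 2838 [ 1.1 26.4]
black [199.3, 290.7] 9911 [-38.  -54.9]
black [304.4, 261.7] 647 [ 22.9 -37.9]
black [25.1, 267.2] 1218 [-134.9  -37.6]
black [531.2, 266.9] 1096 [151.7 -44.1]
black [374.1, 292.7] 8800 [ 63.5 -58.7]
black [279.1, 360.7] 43506 [   7.  -105.5]
```

```bash
python3 -m creep '[[-0.5,0,-0.05,0,0,-0.023,0.16],[-0.33,-0.8,0,0,0,0,0.16],[0,-1,0,0,0,0,0.16],[0,-1,0.02,0,0,0,0.16],[0,-1,0.02,0,0,0,0.16],[0,-1,0.02,0,0,0,0.16],[0,-0.9,0.02,0,0,0,0.16],[0,0,0,0,0,0,0.16]]'
python3 -c "
from h import *; goto(0,65,0,79); wrist()" | grep -v brass
```

```text
time_s: 10.4
tool_pos: [0.5663, 0.0377, 0.1479]
tool_rot: [179.8, -0.2, -1.8]
force: [0.4, -0.1, 0.5]
grip_width: 0.0145
t 10.4 bed [ 0.9 27.2] tipz 78.2 rot [179.8  -0.2  -1.8] F [ 0.4 -0.1  0.5] w 14.5
shift cm (tool now) [-0.05 -3.78 -0.09] (tool after turn) [-0.09 -3.78 -0.08] turn [ 0.003 -0.003  0.009]
black [279.5, 103.9] 18503 [ -0.  109.9]
black [280.7, 234.5] 3978 [ 1.3 42.2]
black [548.1, 197.2] 476 [142.7  64.5]
black [18.8, 265.0] 1066 [-145.8   22.7]
black [540.7, 265.0] 1014 [148.6  25. ]
black [193.7, 294.5] 9092 [-48.9   4.5]
black [367.8, 293.2] 8682 [52.2  6.2]
black [279.5, 361.5] 43513 [  1.3 -42.5]
```

```bash
python3 -m creep '[[0,-0.8,0,0,0,0.009,0.16],[-0.03,-1,0,0,0,0,0.16],[-0.03,-1,0.02,0,0,0,0.16],[-0.03,-0.8,0.02,0,0,0,0.16],[0,0,0,0,0,0,0.16],[0,0,0,0,0,0,0.16]]'
python3 -c "
from h import *; goto(0,65,0,79); wrist('pics/a6.png')" | grep -v b[rl]a
```

```text
time_s: 11.05
tool_pos: [0.5668, 0.0754, 0.1473]
tool_rot: [179.8, -0.2, -2.4]
force: [-0.2, 0.0, 0.1]
grip_width: 0.0139
t 11.05 bed [-0.1 64.9] tipz 77.6 rot [179.8  -0.2  -2.4] F [-0.2  0.   0.1] w 13.9
shift cm (tool now) [ 0.01 -0.01 -0.14] (tool after turn) [ 0.01 -0.01 -0.14] turn [ 0.004 -0.003 -0.003]
```

View pics/a6.png

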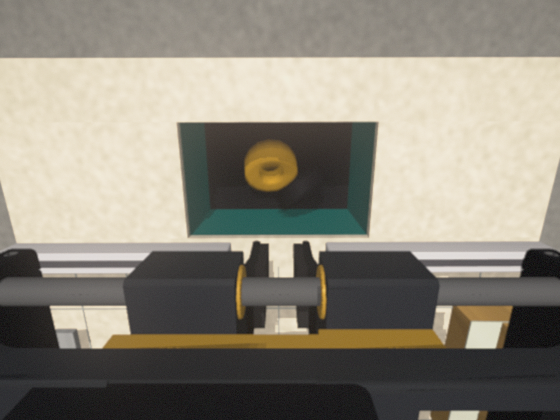

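The black ring is in the pocket at about (297,190), under the tipped brass ring (271,166). Now the red one.

```bash
python3 -m creep '[[0,2,0,0,0,0,0.16],[0,2,-3,0,0,0,0.16],[0,4,-2,0,0,0,0.16],[-2,3.5,0,0,0,0.13,0.16],[-3,2,0,0,0,0.13,0.16],[-3,2,0,0,0,0.13,0.16],[-2,1,0,0,0,0.11,0.16],[0,0,0,0,0,0,0.16]]'
python3 -c "
from h import *; goto(-79,-109,-30,100); wrist()" | grep -v b[rl]a
```

```text
time_s: 11.9
tool_pos: [0.448, -0.0718, 0.1978]
tool_rot: [179.9, -0.3, -32.5]
force: [0.2, 0.1, 0.6]
grip_width: 0.0139
t 11.9 bed [-112.9  -86.9] tipz 128.1 rot [179.9  -0.3 -32.5] F [0.2 0.1 0.6] w 13.9
shift cm (tool now) [4.02 0.2  2.83] (tool after turn) [4.04 0.22 2.81] turn [ 0.002 -0.005 -0.003]
red [339.7, 184.9] 1608 [-60.1 -79.8]
```

```bash
python3 -m creep '[[2,0.2,0,0,0,0,0.16],[2,0,0,0,0,0,0.16],[0,0,1.5,0,0,0,0.16],[0,0,1.2,0,0,0,0.16],[0,0,0,0,0,0,0.16]]'
python3 -c "
from h import *; goto(-79,-109,-30,79); wrist()" | grep -v b[rl]a
```

```text
time_s: 12.45
tool_pos: [0.4908, -0.095, 0.1725]
tool_rot: [179.9, -0.9, -31.4]
force: [0.0, -0.6, -0.1]
grip_width: 0.0138
t 12.45 bed [ -69.2 -108.3] tipz 102.8 rot [179.9  -0.9 -31.4] F [ 0.  -0.6 -0.1] w 13.8
shift cm (tool now) [-0.86  0.53  2.37] (tool after turn) [-0.82  0.55  2.38] turn [ 0.001 -0.016  0.016]
red [266.6, 199.1] 2000 [-60.5 -79.8]
```

```bash
python3 -m creep '[[-0.8,0.7,0.5,0,-0.016,0.016,0.16],[0,0,1.2,0,0,0,0.16],[0,0,0.5,0,0,0,0.16],[0,0,0,0,0,0,0.16]]'
python3 -c "
from h import *; goto(-78,-109,-30,79); wrist('pics/a7.png')" | grep -v b[rl]a
```

```text
time_s: 12.9
tool_pos: [0.4813, -0.0967, 0.1504]
tool_rot: [-180.0, -0.1, -32.2]
force: [-0.3, 0.7, -0.6]
grip_width: 0.0137
t 12.9 bed [ -78.6 -110.4] tipz 80.7 rot [-1.80e+02 -1.00e-01 -3.22e+01] F [-0.3  0.7 -0.6] w 13.7
shift cm (tool now) [-0.02 -0.16  0.17] (tool after turn) [-0.02 -0.16  0.17] turn [-0.001 -0.001  0.001]
red [279.5, 197.5] 2641 [-60.6 -79.6]
```

View pics/a7.png

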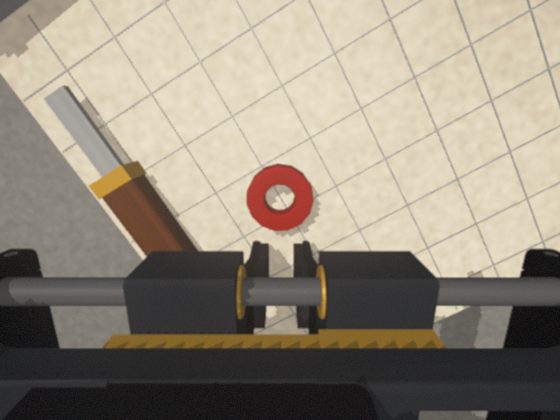

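The red ring (280,197) is centred on the fork (281), and the chisel is clear to the left.

```bash
python3 -m creep '[[0,-0.8,0.1,0,0,0,0.16],[0,-1,0.03,0,0,0,0.16],[0,-1,0.03,0,0,0,0.16],[0,-1,0.03,0,0,0,0.16],[0,-1,0.03,0,0,0,0.16],[0,-1,0.03,0,0,0,0.16],[0,-1,0.03,0,0,0,0.16],[0,-1,0.03,0,0,0,0.16],[0,-1,0.03,0,0,0,0.16],[0,0,0,0,0,0,0.16]]'
python3 -c "
from h import *; goto(-12.3,6.6,-30,79); wrist()" | grep -v b[rl]a
```

```text
time_s: 13.95
tool_pos: [0.534, -0.0138, 0.1481]
tool_rot: [-179.9, -0.2, -32.0]
force: [-0.0, -0.4, -0.7]
grip_width: 0.0139
t 13.95 bed [-29.3 -25.5] tipz 78.4 rot [-179.9   -0.2  -32. ] F [-0.  -0.4 -0.7] w 13.9
shift cm (tool now) [-0.11 -3.63 -0.06] (tool after turn) [-0.13 -3.63 -0.06] turn [-0.002 -0.003  0.005]
red [281.0, 217.7] 2696 [-15.7  -4.2]
```

```bash
python3 -m creep '[[-0.03,-0.9,0,0,0,0,0.16],[-0.03,-0.9,0.02,0,0,0,0.16],[-0.03,-0.9,0.02,0,0,0,0.16],[0,-0.6,0.02,0,0,0,0.16],[0,0,0,0,0,0,0.16],[0,1,0,0,0,0,0.16],[0,2,0,0,0,0,0.16],[0.5,0,0,0,0,-0.14,0.16],[0.6,0,0,0,0,-0.14,0.16],[0.6,0,0,0,0,-0.14,0.16],[0.3,0,0,0,0,-0.1,0.16],[0,0,0,0,0,0,0.16]]'
python3 -c "
from h import *; goto(0,-10,0,79); wrist()" | grep -v b[rl]a
```

```text
time_s: 15.2
tool_pos: [0.5472, -0.0289, 0.1471]
tool_rot: [180.0, -0.0, -1.7]
force: [-0.6, -0.3, 0.4]
grip_width: 0.0143
t 15.2 bed [-15.5 -40. ] tipz 77.4 rot [180.   -0.   -1.7] F [-0.6 -0.3  0.4] w 14.3
shift cm (tool now) [ 1.58 -2.99 -0.16] (tool after turn) [ 1.55 -3.   -0.16] turn [ 0.001 -0.     0.01 ]
red [313.1, 140.8] 3082 [ 0.4 25.4]
```

```bash
python3 -m creep '[[0.8,0,-0.1,0,0,0.01,0.16],[0.75,0,0,0,0,0,0.16],[0,-1,0,0,0,0,0.16],[0,-1,0.02,0,0,0,0.16],[0,-1,0.02,0,0,0,0.16],[0,-1,0.02,0,0,0,0.16],[0,-1,0.02,0,0,0,0.16],[0,-0.8,0.02,0,0,0,0.16],[0,0,0,0,0,0,0.16]]'
python3 -c "
from h import *; goto(0,65,0,79); wrist()" | grep -v b[rl]a
```

```text
time_s: 16.15
tool_pos: [0.5656, 0.034, 0.1469]
tool_rot: [180.0, 0.0, -2.7]
force: [-0.7, 0.7, -0.2]
grip_width: 0.0139
t 16.15 bed [ 0.4 23.5] tipz 77.2 rot [180.    0.   -2.7] F [-0.7  0.7 -0.2] w 13.9
shift cm (tool now) [-0.07 -4.15 -0.18] (tool after turn) [-0.04 -4.15 -0.18] turn [ 0.001  0.001 -0.008]
red [281.2, 217.9] 2770 [ 1.2 48.5]
```

```bash
python3 -m creep '[[0,-0.8,-0.1,0,0,-0.008,0.16],[-0.03,-1,0,0,0,0,0.16],[-0.03,-1,0.02,0,0,0,0.16],[0,-1,0.02,0,0,0,0.16],[0,-0.2,0,0,0,0,0.16],[0,0,0,0,0,0,0.16],[0,0,0,0,0,0,0.16]]'
python3 -c "
from h import *; goto(0,65,0,79); wrist('pics/a8.png')" | grep -v b[rl]a
```

```text
time_s: 16.9
tool_pos: [0.5665, 0.0765, 0.1475]
tool_rot: [179.9, 0.0, -2.3]
force: [-0.9, -0.2, -0.2]
grip_width: 0.0142
t 16.9 bed [-0.4 66. ] tipz 77.8 rot [179.9   0.   -2.3] F [-0.9 -0.2 -0.2] w 14.2
shift cm (tool now) [ 0.04  0.1  -0.12] (tool after turn) [ 0.04  0.1  -0.12] turn [ 0.001  0.001 -0.   ]
red [232.5, 190.1] 1874 [-25.4 106.1]
```

View pics/a8.png

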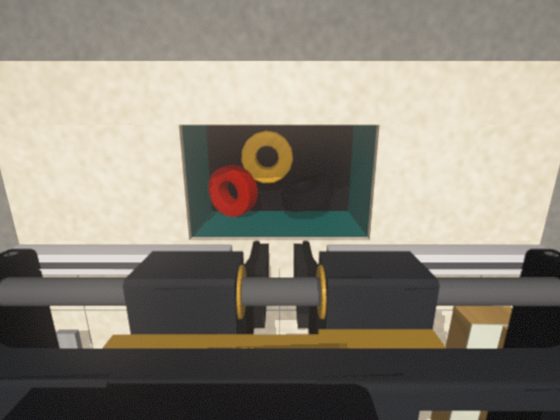

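All three rings are in the pocket: red (232,190), brass (267,157) and black (307,185). I retreat upward and check the bystanders.

```bash
python3 -m creep '[[0,2,0,0,0,0,0.16],[0,2,-2,0,0,0,0.16],[0,0,-4,0,0,0,0.16],[0,0,-4,0,0,0,0.16],[0,0,-3,0,0,0,0.16],[0,0,0,0,0,0,0.16],[0,0,0,0,0,0,0.16],[0,0,0,0,0,0,0.16]]'
python3 - <<'E'
from h import *
from cell import optics
d=optics.read_camera("side"); o=np.load("side0.npz")
cv2.imwrite("pics/a9.png",cv2.resize(np.hstack([o["frame"][60:350,180:380],d["frame"][60:350,180:380]]),None,fx=1.9,fy=1.9))
E
```

```text
time_s: 17.75
tool_pos: [0.5635, 0.0309, 0.2802]
tool_rot: [179.9, 0.3, -2.7]
force: [0.8, -0.3, 0.1]
grip_width: 0.0137
```

View pics/a9.png

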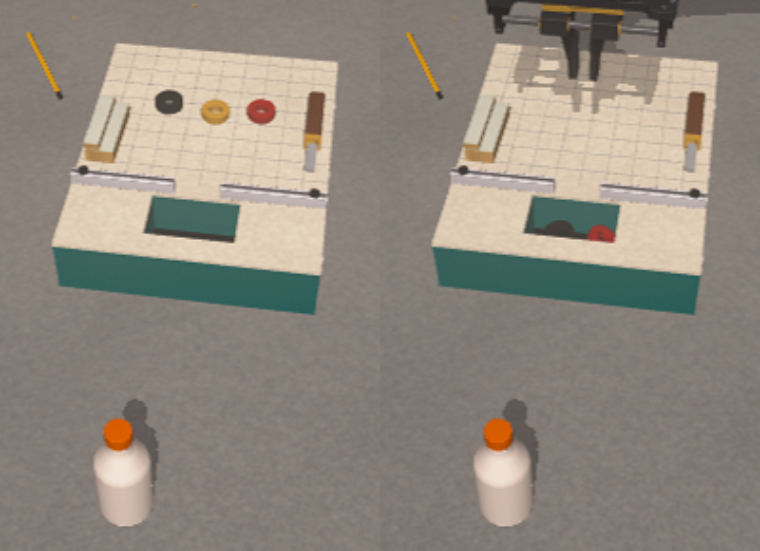

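The before and after views match: the offcut, chisel and bottle are unmoved. The rings are gone from the bed top, with the black and red ones visible in the slot, and the gripper is clear.

```bash
python3 -c "
from cell import order; print(order.sign_off())"
```

```text
the job is handed in; nothing more can be done
None
```

All three rings are in the slot, pushed through the gate in the order asked: brass, then black, then red. I pushed each one flat along the bed with the two fingertips set 14 mm apart as a fork. The job was handed in after about 18 s of robot time.

- **Rings:** The wrist camera showed all three in the pocket. The later side view showed only black and red there, because the pocket wall hides the brass ring from that angle.
- **Bystanders:** The before and after side views show no visible change in the offcut, chisel or glue bottle.
- **Forces and contact:** Every force reading was about 1 N. The gripper was raised clear of everything at hand-in.
- **Corrections along the way:** During the brass push the fingertips had risen about 5 mm and the ring had drifted about 5 mm sideways. I corrected both before the gate. My colour detection missed the black ring in several wrist frames, so I checked its position by eye and from the fork's position.

No final check failed.

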